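Open the filter bay of the suction unit

TASK

Open the filter bay of the low white suction unit: press its snap tab in until the grey lid jumps loose, then push the lid along its rails, off its seat, until the filter bay is completely uncovered. Leave the lid lying flat on top of the unit behind the bay, without ever lifting it or letting it drop off the unit, and leave everything else where it stands. Nothing needs to be gripped: press and push with the fingertips.

Things in the scene. Friction and masses are not known exactly. Their poses are not given: they have to be found in the camera images.
- unit: Suction unit, fixed: low white case 300 mm long (own x), 200 wide (y), flat top (deck) 75 mm above the bench. Origin: centre of underside, at bench height; x points from the tab's end, nearer the robot, to the rear. On the line y = 0: tab x = -135 to -73, closed lid -85 to +7, filter bay (pit 58 x 60 mm) -57 to +1, then bare deck to +150 where the lid is to lie. Gauge 10 mm high at (110, 66).
- rail_end (a point): Rear end of the lid's guide rails, on the deck, on the centre line: unit x = +11, y = 0, z = 75 mm. The two rails run from here 76 mm towards the tab, at y = +-41 to +-47, 11 mm high, with lips that reach in to y = +-36 over the lid's edges. In front of the rails stand two spring housings, 7.5 mm high, at unit x = -81 to -65, y = +-20 to +-32.
- tab (a joint): Angle of the black snap tab (rad): 0 at rest, 0.2 fully in. A sprung arm, hinged at its end nearest the robot, pressed straight down on its pad. A hook at its far end, 8 mm above the deck, stands inside the lid's catch loop. Past about 0.14 the hook is clear and spring pins kick the lid some 12 mm along +x within 0.5 s. Let go, the tab springs back and no longer holds the lid.
- tab_pad (a point): Top middle of the tab's thumb pad: a rounded black hump 26 mm wide (y), 20 mm along x, top 16 mm above the deck at rest, 30 mm from the hinge. Pressed fully in it goes 6 mm down, against about 5 to 11 N. Apart from the loose cassettes nothing within 60 mm stands higher than 11 mm above the deck.
- lid: Grey filter lid, about 90 g, loose once released: plate 70 (x) x 80 (y) x 6 mm lying on the deck between the rails, with a catch loop 35 mm wide, 6 mm high, reaching 22 mm further towards the tab. Origin: centre of the plate's underside; axes as the unit's; closed, at unit x = -28. In the rails it slides only along x; friction under 2 N; no end stop: pushed too far it falls off the deck's rear.
- lid_step (a point): Middle of the lid's push face, 15 mm above the deck: upright front of a wedge-shaped thumb step, 50 mm wide (y), 6 to 24 mm above the deck, facing the tab (-x), 9 mm before the lid's origin; the plate before it is flat and bare. To uncover the bay it must end 86 mm or more further along unit x than when closed (170 mm would tip it off the rear).
- lid_tail (a point): Rear-most point of the lid towards the tab: middle of the catch loop's front edge, at deck level, 57 mm before the lid's origin. The bay is uncovered when this point is past unit x = +1 mm.
- cassette_a: Clear filter cassette, 39 mm across, 35 mm high, standing loose on the unit's deck beside the tab, on the +y side. Origin: centre of its underside.
- cassette_b: The same, on the deck's -y side beside the lid.
- beaker: Glass beaker 72 mm across, 95 mm high, on the bench at the unit's +y side. Origin: centre of its underside.
- hoop: Steel specimen hoop, 124 mm across, 12 mm high, lying on the bench at the unit's -y side. Origin: centre of its underside.
- weight: Brass weight with a knob, 44 mm across, 56 mm high, on the bench at the unit's front right corner. Origin: centre of its underside.
- spatula: Spatula, 170 mm long, lying on the bench at the unit's front left corner.
- washbottle: White bottle 66 mm across, 170 mm high, on the bench well to one side. Origin: centre of its underside.
- jar: Amber jar 72 mm across, 85 mm high, on the bench well to the other side. Origin: centre of its underside.
Things that resemble listed ones, but are neither listed nor needed, are in the scene too. What is meant by the lid is not yellow, and is the smaller of those in its own colour.

How it is judged (in metres and radians):
On the way, in this order (a step that is already met when the one before it is completed fails the run):
1. the snap tab is pressed in and the lid has jumped loose from its hook (value of joint tab above 0.11 rad and x of lid in the frame of unit above -0.021 m), for 0.05 s.
2. the lid has been pushed back until the filter bay is uncovered (x of lid_tail in the frame of unit above 0 m), for 0.2 s.
At the end, for the whole second after the job is handed in: The lid's tail lies past the far edge of the filter bay (unit x above 0), the lid rests flat (within 0.08 rad, 4 mm) and still on the unit's deck, turned less than 0.5 rad, and the tab has sprung back (x of lid_tail in the frame of unit above 0 m and z of lid in the frame of unit between 0.071 and 0.079 m and angle between lid's own z axis and vertical below 0.08 rad and angle between the x axis of lid and the x axis of unit, either way round below 0.5 rad and linear speed of lid below 0.02 m/s and value of joint tab below 0.04 rad); the robot touches nothing.
It fails at once if the lid is lifted off the deck or tipped (z of lid in the frame of unit above 0.085 m or angle between lid's own z axis and vertical above 0.25 rad).
It fails at once if the lid falls off the unit (z of lid in the frame of unit below 0.06 m).
It fails at once if something else is pushed or lifted from its place (more than 20 mm) (distance of any of cassette_a, cassette_b, beaker, hoop, weight, spatula, washbottle, jar from where it was at the start of the episode above 0.02 m).
It also fails if it takes over 35 s, if anything falls off the work surface, if the arm or the gripper's body presses on something with over 40 N, if the wrist force passes 120 N, or if a joint passes its speed limit or range.

ROBOT

A 6-joint arm with a two-finger parallel gripper is mounted at the origin on the work surface. World frame = base frame: x ahead of the robot, y to its left, z up, the work surface at z = 0. Lengths are in mm, angles in degrees, forces in N, time in s.
With the tool pointing down it reaches from about 350 to 850 mm from the base axis. Payload 8.1 kg.
Tool frame: the origin (TCP) lies midway between the tips of the shut fingers; the grasp point (between the pads) lies 19 mm behind it; y points along the fingers, x is the direction in which the jaws open and shut, and the axes are right-handed (so a half turn about y gives the same grasp; the last joint's range is limited). The gripper opens to 85 mm and grips with 20 to 120 N. Pads are 22 mm wide; open, the fingers measure 114 mm over their backs; the gripper's body (76 mm by 85 mm) begins 54 mm behind the grasp point. The pads swing forward as they close: fully open they stand 13 mm farther back than shut.
Start: joints at [-77.487, 7.471, 85.268, -0, 87.261, -4.893], TCP at [179.509, -572.522, 231.292] pointing down, gripper open.
Joint ranges: [-169.43, 169.43], [-51.17, 129.36], [1.28, 143.12], [-76.62, 256.62], [0, 156.53], [-152.29, 152.29]. Speed limits (degrees/s): [136.94, 136.94, 159.86, 180, 180, 180].

INTERFACE

Orientations are given as [roll, pitch, yaw] about the fixed x, y, z axes, in that order (R = Rz(yaw) Ry(pitch) Rx(roll)).
In Python, from bench import r gives the robot as it stands.
- The arm moves only by the tool move_arm, never from a script. Its arguments are lists of equal length, an entry for each row: "linear": the shift along the tool's x, y, z normalised to -1 to 1, where 1 is 300 mm, a list of three; "twist": the turn, a rotation vector about the tool's x, y, z normalised to -1 to 1, where 1 is pi/2 rad, a list of three; "hand": the opening, from -1 (shut) to 1 (fully open). A call has 1 to 12 rows; each row is the pose to reach, as a shift and turn from the pose measured when the call began, along the tool's axes at that moment; what a row does not reach only later rows make up. A row lasts 1/12 s, in which the tool goes at most 41.7 mm and 7.16 degrees, less where a joint would pass 70% of its speed; a pose out of reach is approached as far as the arm can. A call with a number of a shift or a turn outside -1 to 1 is refused whole. A call with a gripper value outside its range is refused whole. The fingers move at their own pace and stop on an object; "force" is the grip in N (left out, the last holds). Time passes only in rows, so rows that repeat a pose let the fingers close. It gives the time, the measured TCP pose, the force and the opening at its end, in the units of the state.
- r.sense(): the state, without advancing time (a new reading comes with each control period).
- r.snapshot(name): name is "side" or "top"; returns a dict with "frame" (420x560x3 uint8, red, green, blue), "range_z" (420x560 float32, mm along the optical axis (not along the pixel's ray), 0 where there is no reading), "intrinsics" (3x3 intrinsics, pixels), "R" (3x3) and "t" (3): a world point X has camera coordinates R X + t. Camera axes: x right, y down, z forward; pixel columns grow to the right and rows downward; lengths in mm; the calibration is good to about 2 mm. A picture is of the moment at which its call begins.
- r.hand_in(): hands the job in, once; it reports no verdict.
The state is a dict: "time": time; "joint_pos": joint angles; "qd": joint speeds; "joint_efforts": joint torques, N m; "tool_pos": TCP position; "tcp_rot": TCP orientation; "ft_force": force on the tool from outside, world axes, zero at the start; "wrist_torque": the same for the moment, N m; "finger_gap": finger opening in mm.
Only numpy, scipy, OpenCV 4.12 (cv2) and the standard library are available. Lean on these libraries where they do the work, as an engineer would, in place of code of your own. Each camera call takes 0.05 s, during which the arm holds its last target. There are 200 camera calls.

## Working session

There is one attempt and no reset: what is moved stays moved. The work goes in short steps, Python scripts to look and compute and a tool call to move; the robot and the scene stay as the last step left them, time stands still between calls to the robot, and variables do not carry over. Pictures are saved under pics/ and viewed, on a budget of 10 in all, crops included, one or two more only if the job needs it, and the job is handed in when it is done.

Besides the shell and the picture viewer there is one more tool, called after "Call:" as name(argument=value, ...) on one line, values as JSON. move_arm: Moves the arm, as the interface text tells. Scaled input: -1 to 1 covers 300 mm each way for a shift and pi/2 rad each way for a turn. Its arguments: {"type":"object","properties":{"linear":{"type":"array","items":{"type":"array","items":{"type":"number","minimum":-1,"maximum":1}}},"twist":{"type":"array","items":{"type":"array","items":{"type":"number","minimum":-1,"maximum":1}}},"hand":{"type":"array","items":{"type":"number"}},"force":{"type":"number"}},"required":["linear","twist","hand"]}

```bash
mkdir -p pics
cat > h.py <<'E'
import numpy as np, cv2
from bench import r
def snap(n):
    s=r.snapshot(n); return s
def pts(s):
    """world XYZ per pixel from depth"""
    K,R,t=map(np.array,(s["intrinsics"],s["R"],s["t"])); z=s["range_z"]
    v,u=np.mgrid[:z.shape[0],:z.shape[1]]
    c=np.stack([(u-K[0,2])/K[0,0]*z,(v-K[1,2])/K[1,1]*z,z],-1)
    return (c-t)@R
def ray(s,u,v,h):
    K,R,t=map(np.array,(s["intrinsics"],s["R"],s["t"]))
    d=R.T@np.linalg.solve(K,[u,v,1]); o=-R.T@t
    return o+d*(h-o[2])/d[2]
def proj(s,X):
    K,R,t=map(np.array,(s["intrinsics"],s["R"],s["t"]))
    p=K@(R@np.array(X)+t); return p[:2]/p[2]
E
python3 - <<'E'
from h import *
import pickle
print(r.sense())
for n in("top","side"):
    s=snap(n); pickle.dump(s,open(n+".pkl","wb")); cv2.imwrite(f"pics/{n}0.png",s["frame"][...,::-1]); print(n,-np.array(s["R"]).T@s["t"],s["R"])
E
```

```text
{'time': 0.0, 'joint_pos': array([-7.74870727e+01,  7.51432351e+00,  8.53292583e+01, -1.71602346e-04,
        8.72615392e+01, -4.89172767e+00]), 'qd': array([-0.05271754,  0.03075291, -0.03296846, -0.04947424,  0.0458517 ,
        0.04016365]), 'joint_efforts': array([-1.97038285e-04, -5.69391811e+01, -5.00559211e+01, -1.25737238e-04,
        1.47649425e-02,  9.98107538e-06]), 'tool_pos': array([ 179.3855143 , -571.98261975,  230.2528116 ]), 'tcp_rot': array([-89.99120676,   0.10475281, -72.59532864]), 'ft_force': array([-0.28737472,  0.03869255,  0.40642641]), 'wrist_torque': array([0.02814792, 0.0199786 , 0.00653442]), 'finger_gap': 85.1728037576433}
top [ 246.39952189   17.94878782 1680.38859016] [[-0.02046719 -0.99967388  0.01527182]
 [-0.98564562  0.01761491 -0.167906  ]
 [ 0.16758223 -0.01848916 -0.98568471]]
side [-96.24885739 928.34731252 715.77041425] [[-0.83366366 -0.55224849  0.00514806]
 [-0.28083177  0.41587493 -0.86497489]
 [ 0.47554013 -0.72254387 -0.50178874]]
```

View pics/top0.png

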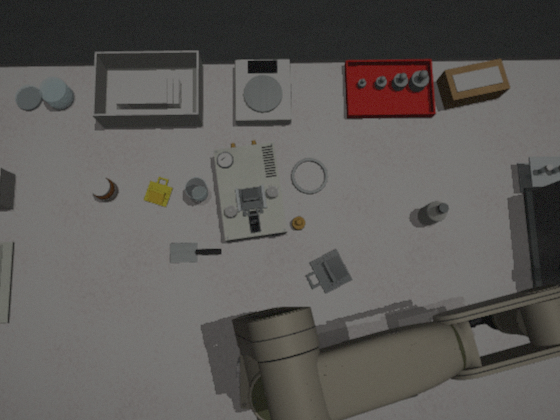

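View pics/side0.png

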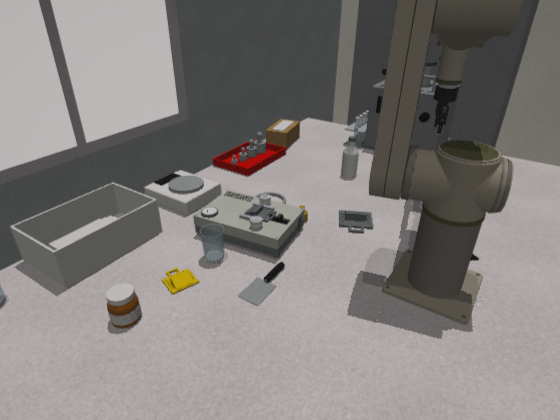

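The top view shows the unit at about (250,195), tab towards the robot at (255,222). Lid candidates are the grey lid on the unit (250,200), a larger grey lid on the bench (328,271) and a yellow one (158,193). I choose the one on the unit, since it's the smaller grey one. Next I'll measure the deck and take a close crop.

```bash
cat > m.py <<'E'
from h import *
import pickle
s=pickle.load(open("top.pkl","rb")); P=pts(s)
roi=np.zeros(P.shape[:2],bool); roi[135:250,205:295]=1
m=((abs(P[...,2]-75)<8)|((P[...,2]>75)&(P[...,2]<115)))&roi&(s["range_z"]>0)
deck=m&(abs(P[...,2]-75)<6); print("deck z",np.median(P[deck][:,2]))
m8=cv2.morphologyEx(m.astype(np.uint8),cv2.MORPH_CLOSE,np.ones((7,7)))
m8=cv2.morphologyEx(m8,cv2.MORPH_OPEN,np.ones((5,5)))
c=max(cv2.findContours(m8,0,1)[0],key=cv2.contourArea)[:,0]
W=np.array([ray(s,u,v,75) for u,v in c])[:,:2].astype(np.float32)
(cx,cy),(w,h),a=cv2.minAreaRect(W); print("rect",cx,cy,w,h,a)
f=s["frame"][135:250,195:305,::-1]
cv2.imwrite("pics/crop0.png",cv2.resize(f,None,fx=5,fy=5,interpolation=cv2.INTER_CUBIC))
E
python3 m.py
```

```text
deck z 74.88956596083744
rect 571.9595947265625 65.1048583984375 300.8100280761719 199.9327392578125 7.205533981323242
```

View pics/crop0.png

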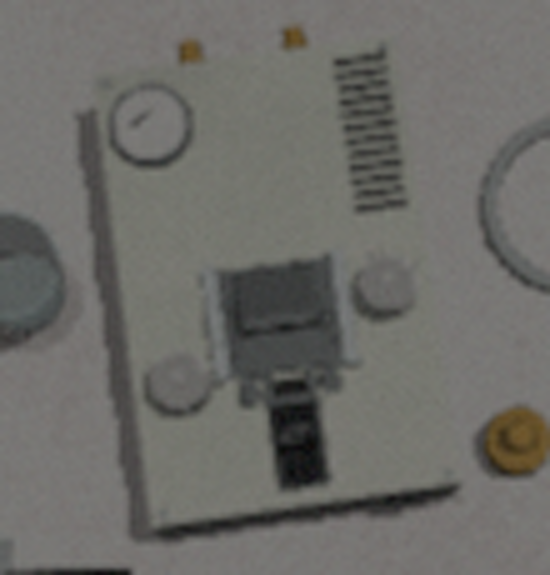

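The crop confirms it: the lid sits between its rails on the unit at crop (285,310), with the tab pad at (297,435). The rectangle fit gives the unit at (572, 65) with yaw 7.2°, and 301x200 matches the stated size. I'll start the transit now, fingers closing.

Call:
move_arm(linear=[[-0.12,0,0.11],[-0.24,0,0.22],[-0.36,0,0.33],[-0.48,0,0.44],[-0.6,0,0.55],[-0.72,0,0.66],[-0.85,0,0.77],[-0.85,0,0.77],[-0.85,0,0.77],[-0.85,0,0.77],[-0.85,0,0.77],[-0.85,0,0.77]], twist=[[0,0.05,0],[0,0.113,0],[0,0.113,0],[0,0.113,0],[0,0.113,0],[0,0.113,0],[0,0.113,0],[0,0.113,0],[0,0.113,0],[0,0.113,0],[0,0.113,0],[0,0.113,0]], hand=[-1,-1,-1,-1,-1,-1,-1,-1,-1,-1,-1,-1], force=40)

```text
time: 1.1
tool_pos: [323.2, -260.4, 230.7]
tcp_rot: [-90.0, 0.1, -82.8]
ft_force: [-0.4, -1.3, 0.2]
finger_gap: 0.3
```

```bash
cat >> h.py <<'E'
C=np.array([572,65.1,0]); A=np.radians(7.2)
def U(x,y,z=75): return C+[x*np.cos(A)-y*np.sin(A),x*np.sin(A)+y*np.cos(A),z]
def toU(X):
    d=np.array(X)-C; return np.array([d[0]*np.cos(A)+d[1]*np.sin(A),-d[0]*np.sin(A)+d[1]*np.cos(A),d[2]-75])
def go(T):
    "normalised tool shift to world target"
    from scipy.spatial.transform import Rotation as Ro
    q=r.sense(); M=Ro.from_euler("xyz",q["tcp_rot"],degrees=True)
    G=Ro.from_euler("xyz",[-90,0,np.degrees(A)-90],degrees=True)
    print("t",q["time"],"tcp",q["tool_pos"].round(1),q["tcp_rot"].round(2),"unit",toU(q["tool_pos"]).round(1),"F",q["ft_force"].round(1),"gap",round(q["finger_gap"],1))
    print("shift",(M.inv().apply(np.array(T)-q["tool_pos"])/300).round(3),"twist",((M.inv()*G).as_rotvec()/(np.pi/2)).round(3))
E
python3 - <<'E'
from h import *
import pickle
s=pickle.load(open("top.pkl","rb"));print("tab pad px",proj(s,U(-105,0,91)),"top edge of step",proj(s,U(-37,0,99)))
for n,(u,v) in {"cassA":(195+178/5,135+383/5),"cassB":(195+383/5,135+285/5)}.items(): print(n,toU(ray(s,u,v,110)))
go(U(-105,0,160))
E
```

```text
tab pad px [254.27216581 221.60670192] top edge of step [251.23274848 200.25719393]
cassA [-65.62673858  69.02368193  35.        ]
cassB [-21.93245947 -67.45047056  35.        ]
t 1.1 tcp [ 323.2 -260.4  230.7] [-9.004e+01  8.000e-02 -8.278e+01] unit [-287.6 -291.8  155.7] F [-0.4 -1.3  0.2] gap 0.3
shift [-0.972  0.237  0.609] twist [ 0.     0.    -0.001]
```

The predicted pad pixel (254.3, 221.6) agrees with the picture. Now I'll move to just above the pad.

Call:
move_arm(linear=[[-0.12,0,0.075],[-0.24,0,0.15],[-0.36,0,0.225],[-0.48,0,0.3],[-0.6,0,0.375],[-0.72,0.04,0.45],[-0.84,0.1,0.525],[-0.972,0.16,0.609],[-0.972,0.237,0.609],[-0.972,0.237,0.609],[-0.972,0.237,0.609],[-0.972,0.237,0.609]], twist=[[0,0,0],[0,0,0],[0,0,0],[0,0,0],[0,0,0],[0,0,0],[0,0,0],[0,0,0],[0,0,0],[0,0,0],[0,0,0],[0,0,0]], hand=[-1,-1,-1,-1,-1,-1,-1,-1,-1,-1,-1,-1])

```text
time: 2.1
tool_pos: [468.0, 50.5, 160.1]
tcp_rot: [-90.1, 0.0, -82.9]
ft_force: [-0.6, -0.2, 0.9]
finger_gap: 0.0
```

Run:
```python
from h import *
go(U(-105,0,100))
s=snap("side"); u,v=proj(s,U(-80,0,100)).astype(int); print(u,v)
f=s["frame"][v-70:v+50,u-80:u+80,::-1]; cv2.imwrite("pics/s1.png",cv2.resize(f,None,fx=5,fy=5,interpolation=2))
```

```text
t 2.1 tcp [468.   50.5 160.1] [-9.008e+01  5.000e-02 -8.286e+01] unit [-105.    -1.5   85.1] F [-0.6 -0.2  0.9] gap 0.0
shift [-0.005  0.2    0.   ] twist [ 0.001 -0.001 -0.001]
272 210
```

View pics/s1.png

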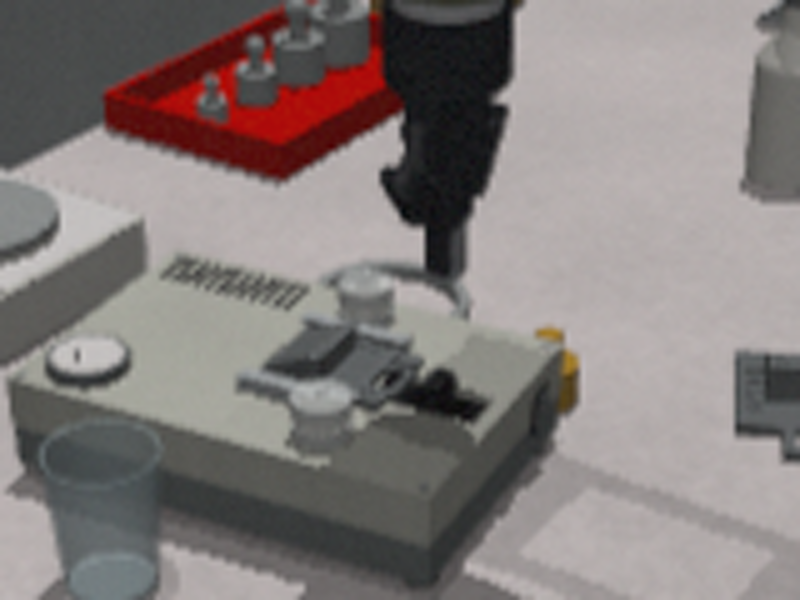

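The side crop shows the fingertips at (445,270), directly above the pad hump at (443,385), with both cassettes clear of the path. Pressing down.

Call:
move_arm(linear=[[-0.005,0.1,0],[-0.005,0.19,0],[-0.005,0.22,0],[-0.005,0.23,0],[-0.005,0.24,0],[-0.005,0.248,0],[-0.005,0.25,0],[-0.005,0.25,0],[-0.005,0.25,0],[-0.005,0.25,0],[-0.005,0.25,0],[-0.005,0.25,0]], twist=[[0,0,0],[0,0,0],[0,0,0],[0,0,0],[0,0,0],[0,0,0],[0,0,0],[0,0,0],[0,0,0],[0,0,0],[0,0,0],[0,0,0]], hand=[-1,-1,-1,-1,-1,-1,-1,-1,-1,-1,-1,-1])

```text
time: 3.15
tool_pos: [469.9, 51.7, 87.4]
tcp_rot: [-89.8, -0.0, -82.9]
ft_force: [2.5, -4.0, 4.7]
finger_gap: 0.2
```

Run:
```python
from h import *
go(U(-105,0,84))
s=snap("side"); u,v=proj(s,U(-50,0,85)).astype(int); print(u,v)
f=s["frame"][v-40:v+40,u-50:u+50,::-1]; cv2.imwrite("pics/s2.png",cv2.resize(f,None,fx=7,fy=7,interpolation=2))
```

```text
t 3.15 tcp [469.9  51.7  87.4] [-89.77  -0.   -82.89] unit [-103.    -0.5   12.4] F [ 2.5 -4.   4.7] gap 0.2
shift [-0.002  0.011 -0.007] twist [-0.003 -0.001  0.   ]
264 212
```

View pics/s2.png

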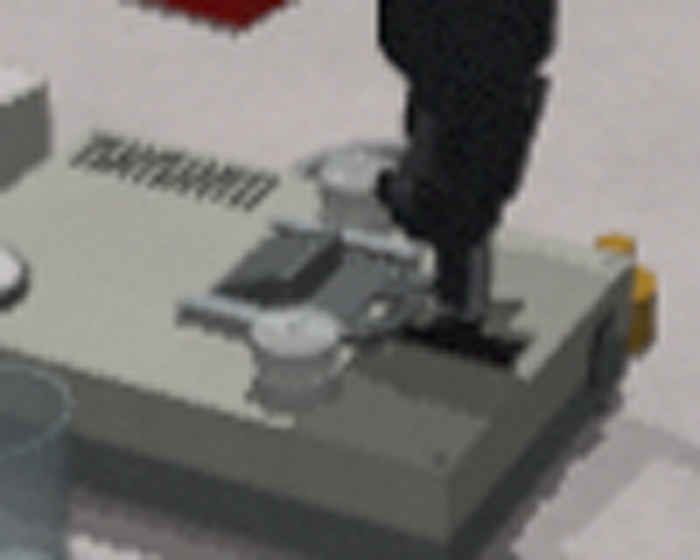

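The crop shows the tip on the pad and the lid still closed: its loop is at (410,310), still touching the tab. TCP stopped at z 87.4, so the pad is only about 3.6 mm in. Pressing further.

Call:
move_arm(linear=[[-0.002,0.013,-0.006],[-0.002,0.018,-0.006],[-0.002,0.022,-0.006],[-0.002,0.022,-0.006],[-0.002,0.022,-0.006],[-0.002,0.022,-0.006],[-0.002,0.022,-0.006],[-0.002,0.022,-0.006],[-0.002,0.022,-0.006],[-0.002,0.022,-0.006]], twist=[[0,0,0],[0,0,0],[0,0,0],[0,0,0],[0,0,0],[0,0,0],[0,0,0],[0,0,0],[0,0,0],[0,0,0]], hand=[-1,-1,-1,-1,-1,-1,-1,-1,-1,-1])

```text
time: 4.03
tool_pos: [470.6, 52.2, 84.1]
tcp_rot: [-89.5, -0.0, -82.9]
ft_force: [-3.3, -3.0, 20.2]
finger_gap: -0.0
```

Run:
```python
from h import *
go(U(-105,0,82))
s=snap("side"); u,v=proj(s,U(-50,0,85)).astype(int); print(u,v)
f=s["frame"][v-40:v+40,u-50:u+50,::-1]; cv2.imwrite("pics/s3.png",cv2.resize(f,None,fx=7,fy=7,interpolation=2))
```

```text
t 4.0333 tcp [470.6  52.2  84.1] [-8.947e+01 -4.000e-02 -8.287e+01] unit [-1.022e+02 -1.000e-01  9.100e+00] F [-3.3 -3.  20.2] gap -0.0
shift [-0.     0.007 -0.009] twist [-0.006 -0.001  0.   ]
264 212
```

View pics/s3.png

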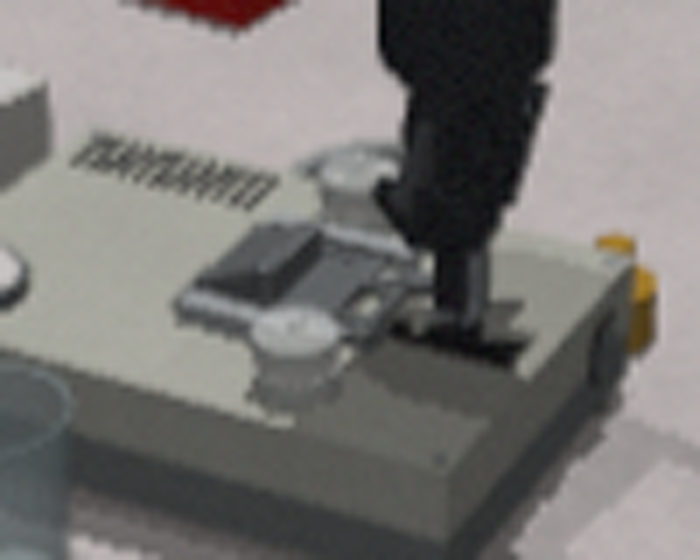

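The lid has jumped: its step moved from about (300,265) to (280,250) in the crop. The tab is at its stop with 20 N on the wrist. I'll hold briefly and then lift straight up.

Call:
move_arm(linear=[[0,0.005,0],[0,0.005,0],[0,0.005,0],[0,-0.04,0],[0,-0.12,0],[0,-0.12,0.05],[0,-0.12,0.12],[0,-0.12,0.167],[0,-0.12,0.167],[0,-0.12,0.167]], twist=[[0,0,0],[0,0,0],[0,0,0],[0,0,0],[-0.006,0,0],[-0.006,0,0],[-0.006,0,0],[-0.006,0,0],[-0.006,0,0],[-0.006,0,0]], hand=[-1,-1,-1,-1,-1,-1,-1,-1,-1,-1])

```text
time: 4.92
tool_pos: [519.4, 58.8, 120.0]
tcp_rot: [-90.1, -0.0, -82.8]
ft_force: [-0.2, 0.0, 0.1]
finger_gap: 0.4
```

Run:
```python
from h import *
go(U(-50,0,87))
s=snap("side"); u,v=proj(s,U(-40,0,95)).astype(int); print(u,v,"expected step",proj(s,U(-25,0,90)),"tip",proj(s,U(-50,0,120)))
f=s["frame"][v-40:v+40,u-50:u+50,::-1]; cv2.imwrite("pics/s4.png",cv2.resize(f,None,fx=7,fy=7,interpolation=2))
```

```text
t 4.9167 tcp [519.4  58.8 120. ] [-90.11  -0.   -82.85] unit [-52.9   0.4  45. ] F [-0.2  0.   0.1] gap 0.4
shift [0.001 0.11  0.01 ] twist [ 0.001 -0.001  0.   ]
261 208 expected step [257.15164367 209.22180233] tip [263.98156553 202.73516344]
```

View pics/s4.png

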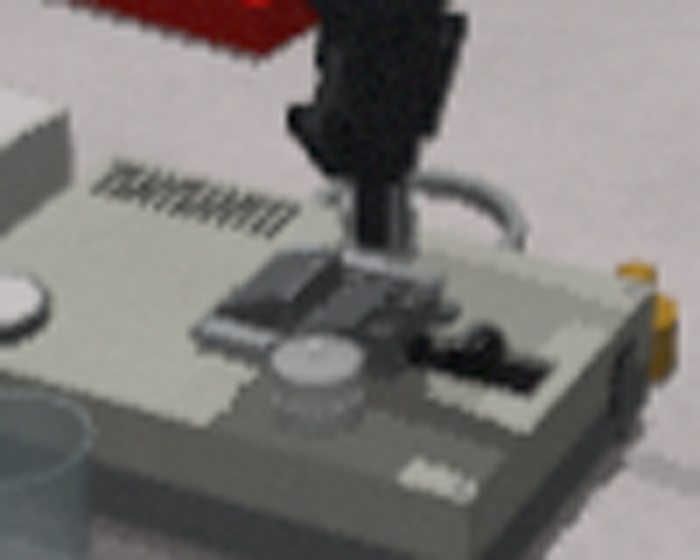

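The tab has sprung back, with its hump up at (485,340). The tip hangs over the bare plate in front of the step at (320,270). Descending, then starting the push.

Call:
move_arm(linear=[[0,0.06,0],[0,0.11,0],[0,0.11,0],[0,0.11,0.03],[0,0.11,0.06],[0,0.11,0.09],[0,0.11,0.12],[0,0.11,0.15],[0,0.11,0.175],[0,0.11,0.19],[0,0.11,0.2],[0,0.11,0.2]], twist=[[0,0,0],[0,0,0],[0,0,0],[0,0,0],[0,0,0],[0,0,0],[0,0,0],[0,0,0],[0,0,0],[0,0,0],[0,0,0],[0,0,0]], hand=[-1,-1,-1,-1,-1,-1,-1,-1,-1,-1,-1,-1])

```text
time: 5.97
tool_pos: [579.0, 66.2, 87.1]
tcp_rot: [-90.1, -0.0, -82.8]
ft_force: [-0.0, 0.2, -0.5]
finger_gap: 0.1
```

Run:
```python
from h import *
go(U(45,0,87))
s=snap("side"); u,v=proj(s,U(0,0,95)).astype(int); print(u,v)
f=s["frame"][v-40:v+40,u-50:u+50,::-1]; cv2.imwrite("pics/s5.png",cv2.resize(f,None,fx=7,fy=7,interpolation=2))
```

```text
t 5.9667 tcp [579.   66.2  87.1] [-9.009e+01 -1.000e-02 -8.285e+01] unit [ 7.1  0.2 12.1] F [-0.   0.2 -0.5] gap 0.1
shift [0.001 0.    0.126] twist [ 0.001 -0.001  0.   ]
250 206
```

View pics/s5.png

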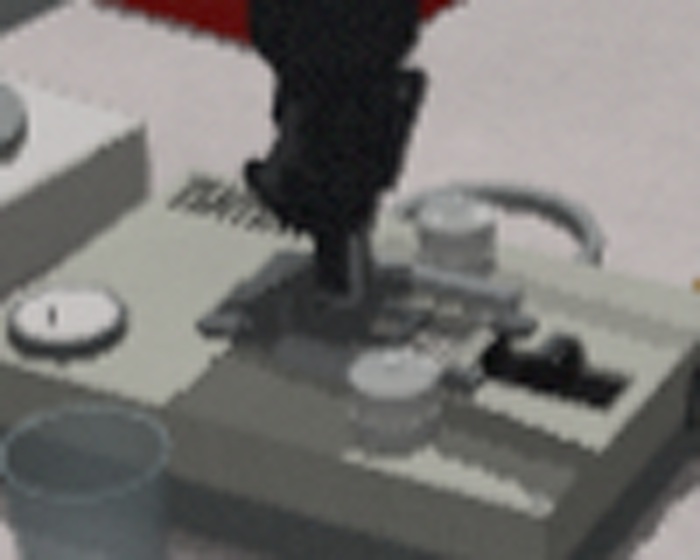

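The push works: the lid's step is ahead of the tip at (300,290), and the rails and cassettes are undisturbed. Continuing slowly to TCP x = 45, then backing off and lifting.

Call:
move_arm(linear=[[0,0,0.02],[0,0,0.045],[0,0,0.07],[0,0,0.09],[0,0,0.107],[0,0,0.119],[0,0,0.126],[0,0,0.126],[0,0,0.126],[0,0,0.1],[0,-0.03,0.06],[0,-0.1,0.06]], twist=[[0,0,0],[0,0,0],[0,0,0],[0,0,0],[0,0,0],[0,0,0],[0,0,0],[0,0,0],[0,0,0],[0,0,0],[0,0,0],[0,0,0]], hand=[-1,-1,-1,-1,-1,-1,-1,-1,-1,-1,-1,-1])

```text
time: 7.02
tool_pos: [591.8, 68.2, 113.0]
tcp_rot: [-90.6, 0.0, -82.8]
ft_force: [-0.6, 0.1, -0.7]
finger_gap: -0.3
```

Call:
move_arm(linear=[[0,-0.12,0],[0,-0.25,-0.1],[0,-0.4,-0.25],[0,-0.5,-0.4],[0,-0.5,-0.5],[0,-0.5,-0.6],[0,-0.5,-0.6],[0,-0.5,-0.6],[0,-0.5,-0.6]], twist=[[0,0,0],[0,0,0],[0,0,0],[0,0,0],[0,0,0],[0,0,0],[0,0,0],[0,0,0],[0,0,0]], hand=[-1,-1,-1,-1,-1,-1,-1,-1,-1])

```text
time: 7.77
tool_pos: [414.4, 45.8, 265.3]
tcp_rot: [-90.4, 0.0, -82.9]
ft_force: [0.3, -0.4, -0.2]
finger_gap: -0.1
```

Run:
```python
from h import *
go(U(0,0,200))
s=snap("top")
f=s["frame"].copy()
# warp deck plane to unit coordinates, 2 px/mm, x up, y left
k=2; uv=[(-150,100),(150,100),(150,-100),(-150,-100)]
src=np.float32([proj(s,U(x,y,81)) for x,y in uv]); dst=np.float32([((100-y)*k,(150-x)*k) for x,y in uv])
w=cv2.warpPerspective(f,cv2.getPerspectiveTransform(src,dst),(400,600),flags=2)
for x in (-57,1): cv2.line(w,(0,int((150-x)*k)),(60,int((150-x)*k)),(255,0,0),1)
cv2.imwrite("pics/top2.png",w[...,::-1])
g=cv2.cvtColor(w,6); print([(150-i/k,int(g[i,190:210].mean())) for i in range(60,440,8)])
```

```text
t 7.7667 tcp [414.4  45.8 265.3] [-9.043e+01  1.000e-02 -8.286e+01] unit [-158.8    0.7  190.3] F [ 0.3 -0.4 -0.2] gap -0.1
shift [0.002 0.214 0.531] twist [ 0.005 -0.001 -0.   ]
[(120.0, 112), (116.0, 113), (112.0, 114), (108.0, 114), (104.0, 113), (100.0, 102), (96.0, 75), (92.0, 59), (88.0, 59), (84.0, 61), (80.0, 59), (76.0, 59), (72.0, 59), (68.0, 61), (64.0, 68), (60.0, 60), (56.0, 37), (52.0, 60), (48.0, 69), (44.0, 70), (40.0, 69), (36.0, 70), (32.0, 66), (28.0, 76), (24.0, 112), (20.0, 114), (16.0, 113), (12.0, 96), (8.0, 69), (4.0, 53), (0.0, 60), (-4.0, 68), (-8.0, 72), (-12.0, 76), (-16.0, 79), (-20.0, 81), (-24.0, 84), (-28.0, 84), (-32.0, 85), (-36.0, 88), (-40.0, 87), (-44.0, 90), (-48.0, 90), (-52.0, 93), (-56.0, 94), (-60.0, 95), (-64.0, 95), (-68.0, 93)]
```

View pics/top2.png

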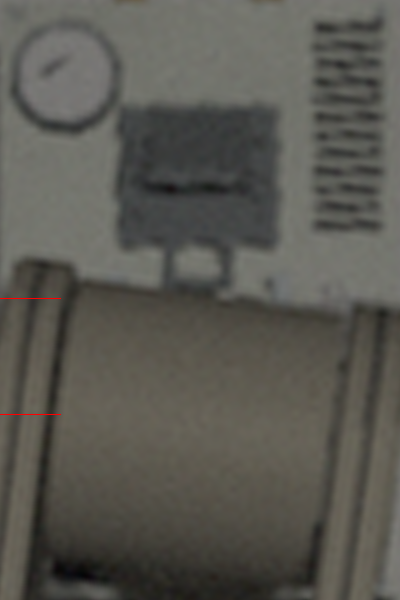

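The rectified top view (2 px/mm) shows the lid straight and flat, with its plate over rows 105–248 (x of about 98 to 27). The loop ends near row 290, x of about 5. The arm hides the bay, so I'll check the tail in the side view too.

Run:
```python
from h import *
s=snap("side"); f=s["frame"]; print(r.sense()["ft_force"])
k=4; uv=[(-80,60),(110,60),(110,-60),(-80,-60)]
src=np.float32([proj(s,U(x,y,81)) for x,y in uv]); dst=np.float32([((60-y)*k,(110-x)*k) for x,y in uv])
w=cv2.warpPerspective(f,cv2.getPerspectiveTransform(src,dst),(480,600),flags=2)
for x in (-57,1): cv2.line(w,(0,int((110-x)*k)),(40,int((110-x)*k)),(255,0,0),1)
u,v=proj(s,U(10,0,80)).astype(int); c=cv2.resize(f[v-40:v+40,u-45:u+45],None,fx=3.5,fy=7.5,interpolation=2)
c=cv2.resize(f[v-40:v+40,u-21*2:u+21*2-2],(315,600),interpolation=2)
cv2.imwrite("pics/s6.png",np.hstack([w,c])[...,::-1])
```

```text
[-0.23182957 -0.15215956 -0.60696096]
```

View pics/s6.png

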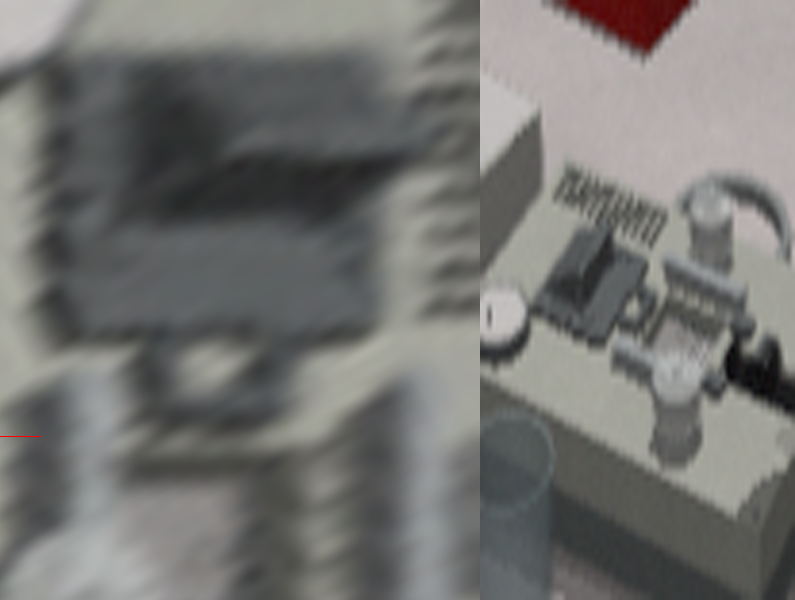

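The side view shows a strip of bare deck between the loop's end (row 420, x of about 5) and the bay edge (row 455). The lid lies flat, the tab is up, both cassettes are in place and the arm is clear. Handing in.

```bash
python3 -c "
from bench import r
print(r.hand_in())"
```

```text
the job is handed in; nothing more can be done
None
```

The filter bay is open and the job is handed in, at about 7.8 s of the 35 s allowed. I pressed the snap tab to its stop (about 20 N at the wrist), which kicked the lid loose. Then I pushed the lid by its thumb step to the bare deck behind the bay and backed the arm off.

- **Lid position:** it lies flat and straight, with its plate over unit x of about 27 to 98 mm. Its tail is at about +5 mm in both the top and side views, and bare deck shows between it and the bay edge. With the calibration good to about 2 mm, the tail is past 0 by a small but clear margin.
- **Gauge clearance:** the lid's corner ended only about 4–5 mm from the gauge.
- **Everything else:** the tab had sprung back, and the cassettes looked undisturbed. In the last views the beaker and hoop also looked in place. I didn't check the weight, spatula, bottle or jar again after the push.
- **Robot:** it was clear of everything, with under 1 N at the wrist.

The first press stopped short, about 3.6 mm in, because the arm gave slightly; the second press released the lid. None of the checks I made failed or disagreed.

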